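# Hold the schooner on the cross stage for drilling

## Robot

A 7-joint arm with a two-finger parallel gripper is mounted at the origin on the work surface. World frame = base frame: x ahead of the robot, y to its left, z up, the work surface at z = 0. Lengths are in m, angles in rad, forces in N, time in s.
With the tool pointing down it reaches from about 0.425 to 0.925 m from the base axis. Payload 6.8 kg.
Tool frame: the origin (TCP) lies midway between the tips of the shut fingers; the grasp point (between the pads) lies 19 mm behind it; z points along the fingers, y is the line along which they close (so a half turn about z gives the same grasp; the last joint's range is limited). The gripper opens to 85 mm and grips with 20 to 120 N. Pads are 22 mm wide; open, the fingers measure 114 mm over their backs; the gripper's body (76 mm by 85 mm) begins 54 mm behind the grasp point. The pads swing forward as they close: fully open they stand 13 mm farther back than shut.
Start: joints at [1.043, 0.477, 0.022, 1.555, -0.011, 1.109, -0.083], TCP at [0.275, -0.616, 0.231] pointing down, gripper open.
Joint ranges: [-2.96, 2.96], [-0.34, 2.1], [-1.41, 1.46], [0.24, 2.44], [-1.37, 4.51], [0.17, 1.92], [-2.96, 2.96]. Speed limits (rad/s): [2.39, 2.39, 3.14, 3.14, 3.14, 3.14, 3.14].

## Interface

Orientations are given as a rotation vector (axis times angle).
In Python, from bench import r gives the robot as it stands. The module is installed in compiled form; this text tells all that it offers.
- The arm moves only by the tool apply_moves, never from a script. Its argument "rows" is a list of rows, each a list of 6 numbers: the shift along the tool's x, y, z scaled (see below), then the turn, a rotation vector about the tool's x, y, z scaled (see below). A call has 1 to 5 rows; each row is the pose to reach, as a shift and turn from the pose commanded when the call began, along the tool's axes at that moment; what a row does not reach only later rows make up. The controller multiplies each number of a shift by 0.25 m and each number of a turn by 90 degrees. A row lasts 1/8 s, in which the tool goes at most 62.5 mm and 10.7 degrees, less where a joint would pass 70% of its speed; a pose out of reach is approached as far as the arm can. A call with a number of a shift or a turn outside -1 to 1 is refused whole. A call with a gripper value outside its range is refused whole. "claw" is the opening, from 0 (shut) to 1 (fully open), set as the call begins (left out, the last holds). The fingers move at their own pace and stop on an object; "newtons" is the grip in N (left out, the last holds). Time passes only in rows, so rows that repeat a pose let the fingers close. It gives the time, the measured TCP pose, the force, the opening and the grip force at its end, in the units of the state.
- r.get_obs(): the state, without advancing time (a new reading comes with each control period).
- r.grab_frame(name): name is "scene" or "top"; returns a dict with "pixels" (400x640x3 uint8, red, green, blue), "intrinsics" (3x3 intrinsics, pixels), "eye" and "attitude" of the camera in the world. Camera axes: x right, y up, looking along -z (the intrinsics and any distortion apply to the point x, -y, -z); pixel columns grow to the right and rows downward; lengths in m; the calibration is good to about 2 mm. A picture is of the moment at which its call begins. There is no depth.
- r.hand_in(): hands the job in; it is judged then, once.
Trained networks look in a picture, given as the dict that the camera call returned (one of the last four; its "shot" number tells which), for a name from the list of things; names that differ only in an ending like _2 or _b are one class to them, and where a whole thing is asked for, a point or a joint stands for the part that bears it (a point fixed in the world has none). Each returns a list of dicts, best first, with "conf" (0 to 1); they miss things now and then, are a little off and sometimes report something else, mostly with a low value. They report only what shows in the picture. A call takes as long as a camera call. They do not tell look-alikes from the thing itself.
- r.search_frame(picture, thing): "rect" ([left, top, width, height] in pixels, round what is visible of it).
- r.outline_of(picture, thing): "pixels" (400x640 bool, what is visible of it) and "rect" ([left, top, width, height] in pixels, round what is visible of it).
- r.landmark_of(picture, thing): "point" ([column, row] in pixels: a listed point, or the origin of a listed thing).
The state is a dict: "clock": time; "joints": joint angles; "qvel": joint speeds; "tau": joint torques, N m; "tcp_pos": TCP position; "orientation": TCP orientation; "contact_force": force on the tool from outside, world axes, zero at the start; "moment": the same for the moment, N m; "grip_width": finger opening in m; "gripper_force": force on a finger pad.
Only numpy, scipy, OpenCV 4.12 (cv2) and the standard library are available. Lean on these libraries where they do the work, as an engineer would, in place of code of your own. Each camera call takes 0.05 s, during which the arm holds its last target. There are 200 camera calls.

## Task

Get the little schooner ready for drilling its mast holes: stand it upright on the steel cross stage with its bow towards the brass V-stop and its flat stern towards the sliding jaw, and let go of it; then turn the small upper knob to bring the jaw up until the hull is seated in the V and held snugly, by feel - a light nip, for the hull is soft wood and must not be forced. Work the jaw by its knob, not by pushing on it, leave the wide lower knob exactly as it is (it has been set to the drilling line), and do not disturb the other things on the bench.

Things in the scene. Friction and masses are not known exactly. Their poses are not given: they have to be found in the camera images.
- stage: the cross stage's cast dark-grey base, fixed to the bench, 150 x 330 x 16 mm; it carries everything below. Origin: centre of its underside, on the bench. Its y axis is the stage's length (the stop's end is +y, the knobs' end -y), z up.
- cross_slide: the stage's steel plate, 112 x 216 x 12 mm, with two dark T-slots. Its y axis is the long travel (jaw to V-stop is +y), x the cross travel, z up. Origin on the centre line, 26 mm above the bench; the plate's top is 12 mm above it and spans y = -95 to 121 mm. A drive box with two coaxial knobs is at its -y end. A sideways (x) push of some 16 N on plate or knobs shifts it.
- stop_slot (a point): point on the plate's top and centre line, 92 mm along y from the cross slide's origin. Near it a brass V-stop, 54 mm wide, 16 mm high, is bolted in the T-slots: an upright 90 degree V open towards the jaw, apex on the centre line, arms reaching 21 mm back from the apex. The apex stands up to 4.5 mm before or beyond this point (new each time, not reported).
- jaw: the sliding steel jaw on the plate, 36 mm wide, 20 mm high and 22 mm long, with a springy cork facing (about 10 N per mm) that looks to +y; driven by the upper knob through a brass rack, 6 mm per rad. Axes as cross_slide's. Origin: foot of the cork face, on the plate's top.
- jaw_face (a point): middle of the cork face that meets the stern, 10 mm above the plate's top, at x = 0 of the cross slide
- upper_knob (a joint): small upper knob of the coaxial pair: black, ridged, upright axis, 22 mm across, 26 mm high, underside 2 mm above the lower knob. Value in rad, grows clockwise from above; +1 rad moves the jaw 6 mm to the V-stop. Starts at 0.25 to 0.65. Free, it takes about 0.06 N m; each newton on the hull adds 0.006 N m (10 N: 0.06 more). Let go, it stays, its friction holding 8 to 10 N on the hull.
- upper_top (a point): centre of the upper knob's flat top, on the axis, 97 mm above the bench and 28 mm above the lower knob's top
- lower_knob (a joint): wide lower knob under it, same axis: black, ridged, 46 mm across, 14 mm high. Not to be turned. Value in rad, grows clockwise from above; moves the cross slide along x, 4 mm per rad. It turns at about 0.07 N m, so a fingertip dragging on it moves it.
- lower_top (a point): centre of the lower knob's top face, on the axis, 69 mm above the bench
- lower_mark (a point): the index mark on the rim of the lower knob's top face, 22 mm from the axis; it shows whether the knob has turned
- schooner: miniature two-masted schooner: solid flat-bottomed waterline hull, black with white lines, masts folded on deck. 110 mm long without the bowsprit, 28 mm in beam (sides parallel from 50 mm behind to 15 mm ahead of the origin), 26 mm high, deck gear to 33 mm, 50 to 100 g. Loose, upright on the bench at the start. Origin: centre of its flat underside; x to the bow, z up.
- stem (a point): foremost point of the rounded stem (8 mm across), 55 mm ahead of the schooner's origin, 10 mm up. Seated in the V it stops about 1.7 mm short of the apex. A thin bowsprit reaches 20 mm beyond it, 28 to 34 mm up, over the V-stop's top.
- transom (a point): middle of the flat stern (23 mm wide), 55 mm behind the schooner's origin, 10 mm up
- pin_vise: bystander: brass pin vise lying down, 96 mm long, 12 mm thick; origin under its middle, x along it
- bending_tool: bystander: boxwood plank-bending tool lying down, 150 mm long, 24 mm wide, 14 mm high, grooves at one end; origin under its middle, x along it
- decanter: bystander: squat amber glass decanter, 106 mm across, 142 mm tall with its stopper; origin under its centre
- tweezers: bystander: steel tweezers lying down, 120 mm long; origin under the middle, x along them
- glue_pot: bystander: small glass glue pot with a black cap, 38 mm across, 54 mm tall; origin under its centre
- thread_spool: bystander: boxwood spool of black rigging thread, 32 mm across, 30 mm high; origin under its centre
- plinth: bystander: dark wood display plinth lying on the bench, 130 x 45 x 14 mm; origin under its centre, x along it
Mind the look-alikes: they are no part of the job. Leave any red look-alike of the schooner alone.

How it is judged:
By the outcome, as a careful person would: the job done as asked, in the order asked, and still so for the second after the job is handed in, with the robot touching nothing.
It also fails if it takes over 70 s, if anything falls off the work surface, if the arm or the gripper's body presses on something with over 40 N, if the wrist force passes 120 N, or if a joint passes its speed limit or range.

## Working session

There is one attempt and no reset: what is moved stays moved. The work goes in short steps, Python scripts to look and compute and a tool call to move; the robot and the scene stay as the last step left them, time stands still between calls to the robot, and variables do not carry over. Pictures are saved under pics/ and viewed, at most 10 in all, crops included, and the job is handed in when it is done.

Besides the shell and the picture viewer there is one more tool, called after "Emit:" in YAML: its name, and indented under it one key for each argument. apply_moves: Moves the arm, as the interface text tells. Its arguments: {"type":"object","properties":{"rows":{"type":"array","items":{"type":"array","items":{"type":"number"}}},"claw":{"type":"number"},"newtons":{"type":"number"}},"required":["rows"]}

```bash
mkdir -p pics; cat > h.py <<'E'
import numpy as np,cv2
from scipy.spatial.transform import Rotation as R
from bench import r
def att(f):
    a=np.array(f["attitude"],float)
    return a if a.shape==(3,3) else (R.from_rotvec(a).as_matrix() if a.size==3 else R.from_quat(a).as_matrix())
def ray(f,p):
    K=np.array(f["intrinsics"]);v=np.linalg.inv(K)@[p[0],p[1],1]
    return np.array(f["eye"]),att(f)@np.array([v[0],-v[1],-v[2]])
def atz(f,p,z):
    e,d=ray(f,p);return e+d*(z-e[2])/d[2]
def proj(f,P):
    c=att(f).T@(np.array(P)-np.array(f["eye"]));q=np.array(f["intrinsics"])@[c[0],-c[1],-c[2]];return q[:2]/q[2]
def tri(fs,ps):
    A=np.zeros((3,3));b=np.zeros(3)
    for f,p in zip(fs,ps):
        e,d=ray(f,p);d=d/np.linalg.norm(d);M=np.eye(3)-np.outer(d,d);A+=M;b+=M@e
    return np.linalg.solve(A,b)
def save(f,n,crop=None,s=1):
    i=f["pixels"][:,:,::-1]
    if crop: x,y,w,h=crop;i=i[y:y+h,x:x+w]
    cv2.imwrite("pics/"+n,cv2.resize(np.ascontiguousarray(i),None,fx=s,fy=s,interpolation=cv2.INTER_CUBIC))
E
python3 - <<'E'
from h import *
print(r.get_obs())
fs={n:r.grab_frame(n) for n in("scene","top")}
for n,f in fs.items():
    print(n,{k:v for k,v in f.items() if k!="pixels"})
    save(f,n+"0.png")
    for t in["schooner","stem","transom","stop_slot","jaw_face","upper_top","lower_top","lower_mark","cross_slide","stage","jaw"]:
        print(t,[(round(d["conf"],2),np.round(d["point"],1).tolist()) for d in r.landmark_of(f,t)[:3]])
E
```

```text
{'clock': 0.0, 'joints': array([ 1.04290647,  0.47778946,  0.02232285,  1.5564276 , -0.01149065,
        1.10932424, -0.08309743]), 'qvel': array([-0.00083567, -0.00146613,  0.00136964,  0.00038266, -0.00113305,
        0.00202752,  0.00012046]), 'tau': array([-1.11039011e-03, -5.96442211e+01,  1.60784908e+00, -2.81193978e+01,
        1.24910264e-02,  9.27687564e-03, -8.49998344e-06]), 'tcp_pos': array([ 0.27486321, -0.61585884,  0.23034261]), 'orientation': array([-3.07092003e+00, -6.54276061e-01,  8.02160063e-04]), 'contact_force': array([0.59627182, 0.13854569, 0.51778236]), 'moment': array([0.01032888, 0.0708079 , 0.03775321]), 'gripper_force': 0.0, 'grip_width': 0.08555787287784881}
scene {'intrinsics': array([[442.0267105 ,   0.        , 317.13221185],
       [  0.        , 442.0267105 , 203.33889527],
       [  0.        ,   0.        ,   1.        ]]), 'eye': array([ 1.09607624, -0.95109877,  0.81999297]), 'attitude': array([0.96790378, 0.25826366, 0.4257966 ]), 'shot': 1}
schooner [(0.84, [335.2, 186.4]), (0.58, [321.4, 152.6]), (0.53, [308.9, 171.2])]
stem [(0.54, [300.5, 1
[... 543 characters left out ...]
 ,   1.        ]]), 'eye': array([0.39381796, 0.03519866, 1.27178563]), 'attitude': array([ 0.11209087, -0.07364508, -1.56814355]), 'shot': 2}
schooner [(0.7, [233.9, 252.4]), (0.56, [255.9, 212.1]), (0.52, [183.7, 262.6])]
stem [(0.82, [258.5, 226.7]), (0.73, [166.7, 272.8]), (0.72, [229.7, 268.9])]
transom [(0.88, [189.8, 248.5]), (0.6, [236.2, 235.8])]
stop_slot [(0.75, [341.5, 175.5]), (0.67, [335.4, 129.6])]
jaw_face [(0.45, [383.5, 185.7])]
upper_top [(0.6, [418.9, 190.8])]
lower_top [(0.55, [415.9, 188.4])]
lower_mark [(0.57, [411.0, 194.2]), (0.34, [255.6, 192.5]), (0.17, [368.1, 185.0])]
cross_slide [(0.93, [372.0, 183.0])]
stage [(0.93, [372.3, 184.1])]
jaw [(0.53, [382.0, 182.5])]
```

View pics/scene0.png

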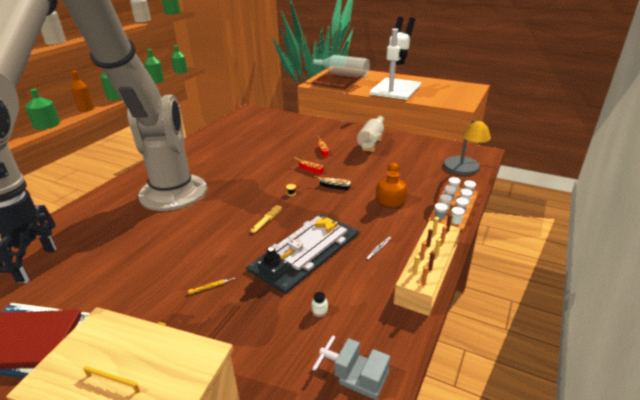

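View pics/top0.png

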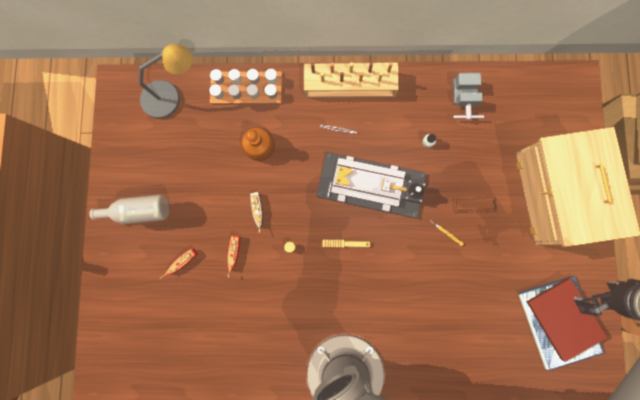

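Candidates for the schooner: a black hull at scene (335,183) / top (257,211), a red hull at scene (309,166) / top (233,256), and a red hull at scene (322,147) / top (180,263). I choose the black one and check it in a close crop.

```bash
python3 - <<'E'
from h import *
f=r.grab_frame("scene");g=r.grab_frame("top")
a=f["pixels"][130:290,240:400,::-1];b=g["pixels"][130:245,240:440,::-1]
a=cv2.resize(a,None,fx=3.5,fy=3.5,interpolation=cv2.INTER_CUBIC)[:, :]
save(f,"c1.png",(240,165,130,125),4.5)
b1=cv2.resize(b,None,fx=4,fy=4,interpolation=cv2.INTER_CUBIC);cv2.imwrite("pics/c2.png",b1)
for n,q in(("scene",f),("top",g)):
  for t in["schooner","jaw"]:
    for d in r.outline_of(q,t)[:3]:
        ys,xs=np.nonzero(d["pixels"]);print(n,t,round(d["conf"],2),d["rect"],cv2.minAreaRect(np.c_[xs,ys].astype(np.float32)))
  for t in["schooner","stem","transom","upper_top","lower_top","lower_mark","stop_slot","jaw_face"]:
    print(n,t,[(round(d["conf"],2),np.round(d["point"],1).tolist()) for d in r.landmark_of(q,t)[:4]])
print("stagecorner tests",atz(g,(260,230),.03),atz(g,(255,193),.02))
E
```

```text
scene schooner 0.69 [318.8, 141.4, 8.6, 13.7] ((323.5, 148.5), (15.0, 9.0), 90.0)
scene schooner 0.67 [319.6, 175.4, 28.2, 14.7] ((334.5426940917969, 183.11587524414062), (29.81651496887207, 11.153585433959961), 6.34019136428833)
scene jaw 0.75 [280.4, 238.8, 23.3, 21.7] ((292.389892578125, 251.3935089111328), (13.579023361206055, 22.95215606689453), 32.735225677490234)
scene jaw 0.58 [262.5, 252.3, 18.4, 10.8] ((272.0724182128906, 260.3689880371094), (11.875503540039062, 18.186960220336914), 85.2363510131836)
scene schooner [(0.81, [333.9, 185.3]), (0.67, [310.3, 167.6]), (0.66, [220.6, 318.0]), (0.43, [322.6, 151.9])]
scene stem [(0.51, [318.8, 146.1]), (0.46, [298.4, 159.5])]
scene transom [(0.6, [352.2, 190.6]), (0.59, [325.0, 168.9]), (0.52, [324.9, 151.6])]
scene upper_top [(0.66, [206.5, 288.8]), (0.65, [266.6, 249.3]), (0.53, [388.8, 201.0])]
scene lower_top [(0.71, [271.1, 258.3]), (0.62, [319.5, 178.4])]
scene lower_mark [(0.7, [271.1, 252.1])]
scene stop_slot [(0.68, [323.1, 228.4]), (0.59, [293.1, 192.7])]
scene jaw_face [(0.2, [380.1, 251.8])]
top schooner 0.84 [231.5, 2
[... 287 characters left out ...]
 (9.559931755065918, 35.60854721069336), 52.12501525878906)
top jaw 0.63 [380.2, 178.1, 24.1, 10.8] ((392.5, 185.0), (12.0, 23.0), 90.0)
top schooner [(0.88, [257.4, 212.3]), (0.77, [180.3, 262.6]), (0.58, [237.0, 251.1])]
top stem [(0.85, [165.8, 274.3]), (0.66, [229.1, 271.0]), (0.58, [257.8, 226.8])]
top transom [(0.84, [193.2, 249.7]), (0.59, [258.1, 195.3])]
top upper_top []
top lower_top [(0.72, [343.5, 173.6]), (0.49, [415.3, 187.4])]
top lower_mark [(0.74, [372.7, 180.7]), (0.72, [469.7, 202.7]), (0.57, [411.8, 192.3])]
top stop_slot []
top jaw_face [(0.45, [380.6, 186.3]), (0.36, [342.8, 174.7])]
stagecorner tests [0.43800621 0.26876008 0.03      ] [0.55692975 0.28931453 0.02      ]
```

View pics/c2.png

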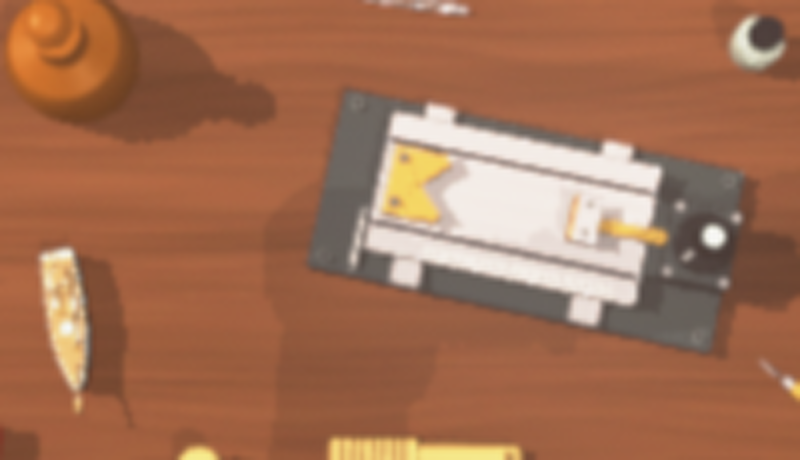

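View pics/c1.png

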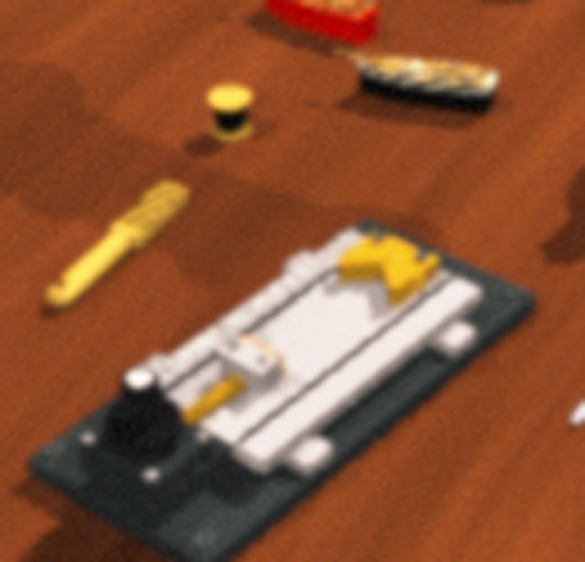

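The crops show the black hull with white lines. Its stern is at top (254,192) and its stem and bowsprit point to (260,229), so the bow faces the robot. The stage's V-stop is at about (346,176), the jaw at (382,184), and the upper knob's white top at (418,189).

```bash
python3 - <<'E'
from h import *
f=r.grab_frame("scene");g=r.grab_frame("top")
c2=lambda x,y:(240+x/4-.4,130+y/4-.4)
c1=lambda x,y:(240+x/4.5-.4,165+y/4.5-.4)
def show(n,pts,z):
    P=np.array([atz(g,c2(*p),z) for p in pts]);print(n,P.round(4)[:,:2].tolist(),"mean",P.mean(0).round(4));return P
B=show("base",[(345,90),(743,173),(712,352),(308,265)],.016)
Pl=show("plate",[(392,112),(661,168),(638,304),(365,247)],.038)
for Q in(B,Pl):
    d=(Q[0]-Q[1])+(Q[3]-Q[2]);e=(Q[0]-Q[3])+(Q[1]-Q[2]);print("yaw y-axis",np.degrees(np.arctan2(-d[0],d[1])),"x",np.degrees(np.arctan2(e[1],e[0])),np.linalg.norm(d)/2,np.linalg.norm(e)/2)
show("V apex,tips",[(424,183),(452,162),(438,220)],.054)
show("jaw",[(572,196),(568,238)],.058)
print("knob tri",tri([g,f],[c2(713,236),c1(140,378)]),"at z",atz(g,c2(713,236),.097),atz(f,c1(140,378),.097))
S=show("ship stern,stem (z.026)",[(57,250),(79,390)],.026)
d=S[1]-S[0];print("len",np.linalg.norm(d),"yaw",np.degrees(np.arctan2(d[1],d[0])))
show("ship sprit tip",[(79,408)],.032)
print("ship scene (stem, sternL/R tops)",[atz(f,c1(*p),.026).round(4) for p in((360,65),(496,78))])
for t,p in(("scene",f),("top",g)):
  for k,z in(("decanter",0),("thread_spool",0),("bending_tool",0),("pin_vise",0),("tweezers",0),("glue_pot",0),("plinth",0)):
    L=r.landmark_of(p,k)[:1]
    if L: print(t,k,round(L[0]["conf"],2),atz(p,L[0]["point"],z).round(3))
E
```

```text
base [[0.6912, 0.0619], [0.622, -0.2577], [0.4783, -0.2292], [0.548, 0.0913]] mean [ 0.5849 -0.0834  0.016 ]
plate [[0.668, 0.0239], [0.6222, -0.1883], [0.5143, -0.168], [0.5596, 0.0454]] mean [ 0.591  -0.0718  0.038 ]
yaw y-axis -12.246545915347845 x -11.404883927693485 0.32750159303146487 0.14639318136242968
yaw y-axis -12.070718168201777 x -10.92536463623366 0.21764333148974815 0.11015079352855238
V apex,tips [[0.6078, -0.0008], [0.6244, -0.0228], [0.5786, -0.0116]] mean [ 0.6036 -0.0117  0.054 ]
jaw [[0.5966, -0.1154], [0.5637, -0.1118]] mean [ 0.5802 -0.1136  0.058 ]
knob tri [ 0.55971839 -0.2154273   0.09588532] at z [ 0.55959605 -0.21516453  0.097     ] [ 0.56050879 -0.21658444  0.097     ]
ship stern,stem (z.026) [[0.5591, 0.2919], [0.4473, 0.2718]] mean [0.5032 0.2818 0.026 ]
len 0.11354749529729309 yaw -169.8112634336426
ship sprit tip [[0.4329, 0.2703]] mean [0.4329 0.2703 0.032 ]
ship scene (stem, sternL/R tops) [array([0.4536, 0.2681, 0.026 ]), array([0.56  , 0.2952, 0.026 ])]
scene decanter 0.62 [0.716 0.29  0.   ]
scene thread_spool 0.53 [0.387 0.189 0.   ]
scene pin_vise 0.62 [ 0.418 -0.333  0.   ]
scene tweezers 0.5 [0.772 0.015 0.   ]
scene glue_pot 0.72 [ 0.727 -0.275  0.   ]
scene plinth 0.77 [ 0.527 -0.412  0.   ]
top decanter 0.75 [0.721 0.281 0.   ]
top thread_spool 0.45 [0.625 0.011 0.   ]
top bending_tool 0.62 [ 0.532 -0.407  0.   ]
top pin_vise 0.55 [ 0.429 -0.331  0.   ]
top tweezers 0.64 [0.771 0.015 0.   ]
top glue_pot 0.6 [ 0.726 -0.276  0.   ]
top plinth 0.7 [ 0.525 -0.398  0.   ]
```

```bash
cat >> h.py <<'E'
def go(pos,yaw):
    "print row numbers to bring TCP to pos, tool y at yaw (deg), pointing down"
    o=r.get_obs();R0=R.from_rotvec(o["orientation"]);p=np.array(o["tcp_pos"])
    y=np.radians(yaw);Y=np.array([np.cos(y),np.sin(y),0]);Z=np.array([0,0,-1.]);X=np.cross(Y,Z)
    T=R.from_matrix(np.c_[X,Y,Z])
    s=R0.inv().apply(np.array(pos)-p)/.25;w=(R0.inv()*T).as_rotvec()/(np.pi/2)
    yy=R0.as_matrix()[:,1]
    print("t",round(float(o["clock"]),2),"tcp",p.round(4),"yaw",np.degrees(np.arctan2(yy[1],yy[0])).round(2),"gap",np.round(o["grip_width"],4),"->",np.r_[s,w].round(4).tolist(),
      "F",np.round(o["contact_force"],1))
E
python3 -c "
from h import *
go((.43,-.42,.23),-30)"
```

```text
t 3.1 tcp [ 0.2751 -0.6164  0.2313] yaw -65.95 gap 0.0853 -> [0.8859, -0.465, 0.0052, 0.0, 0.0, -0.3994] F [-0.2 -0.8 -0.1]
```

Emit:
apply_moves:
  rows:
    - [0.885,-0.465,0,0,0,-0.4]
    - [0.885,-0.465,0,0,0,-0.4]
    - [0.885,-0.465,0,0,0,-0.4]
    - [0.885,-0.465,0,0,0,-0.4]
    - [0.885,-0.465,0,0,0,-0.4]
  claw: 1

```text
clock: 3.72
tcp_pos: [0.4346, -0.4143, 0.2317]
orientation: [-2.711, -1.586, -0.005]
contact_force: [-0.0, -0.6, -0.4]
grip_width: 0.0854
gripper_force: 0.0
```

```bash
python3 -c "
from h import *
go((.5,-.19,.23),14)"
```

```text
t 3.73 tcp [ 0.4346 -0.4143  0.2317] yaw -29.34 gap 0.0854 -> [0.9105, -0.2115, 0.0096, 0.0015, -0.0016, -0.4815] F [-0.  -0.6 -0.4]
```

Emit:
apply_moves:
  rows:
    - [0.91,-0.21,0,0,0,-0.48]
    - [0.91,-0.21,0,0,0,-0.48]
    - [0.91,-0.21,0,0,0,-0.48]
    - [0.91,-0.21,0,0,0,-0.48]
    - [0.91,-0.21,0,0,0,-0.48]

```text
clock: 4.35
tcp_pos: [0.4991, -0.1932, 0.2317]
orientation: [1.941, 2.47, 0.002]
contact_force: [-0.8, -1.2, -0.1]
grip_width: 0.0856
gripper_force: 0.0
```

```bash
python3 -c "
from h import *
go((.55,.05,.23),60)"
```

```text
t 4.35 tcp [ 0.4991 -0.1932  0.2317] yaw 13.67 gap 0.0856 -> [0.8971, 0.4277, 0.0082, 0.001, -0.0001, -0.5148] F [-0.8 -1.2 -0.1]
```

Emit:
apply_moves:
  rows:
    - [0.9,0.43,0,0,0,-0.51]
    - [0.9,0.43,0,0,0,-0.51]
    - [0.9,0.43,0,0,0,-0.51]
    - [0.9,0.43,0,0,0,-0.51]
    - [0.9,0.43,0,0,0,-0.51]

```text
clock: 4.97
tcp_pos: [0.5516, 0.0514, 0.2317]
orientation: [0.823, 3.031, 0.005]
contact_force: [-0.5, -0.6, -0.0]
grip_width: 0.0854
gripper_force: 0.0
```

```bash
python3 -c "
from h import *
go((.506,.282,.2),100)"
```

```text
t 4.97 tcp [0.5516 0.0514 0.2317] yaw 59.61 gap 0.0854 -> [0.6242, 0.7031, 0.1292, 0.0018, 0.0005, -0.4488] F [-0.5 -0.6 -0. ]
```

Emit:
apply_moves:
  rows:
    - [0.625,0.705,0.13,0,0,-0.45]
    - [0.625,0.705,0.13,0,0,-0.45]
    - [0.625,0.705,0.13,0,0,-0.45]
    - [0.625,0.705,0.13,0,0,-0.45]
    - [0.625,0.705,0.13,0,0,-0.45]

```text
clock: 5.6
tcp_pos: [0.506, 0.2813, 0.1983]
orientation: [0.271, -3.129, -0.003]
contact_force: [0.4, -0.8, -0.7]
grip_width: 0.0858
gripper_force: 0.0
```

```bash
python3 -c "
from h import *
go((.506,.282,.06),100)"
```

```text
t 5.6 tcp [0.506  0.2813 0.1983] yaw 99.9 gap 0.0858 -> [-0.0009, 0.0018, 0.5533, 0.0013, -0.0007, -0.0011] F [ 0.4 -0.8 -0.7]
```

Emit:
apply_moves:
  rows:
    - [0,0,0.25,0,0,0]
    - [0,0,0.5,0,0,0]
    - [0,0,0.55,0,0,0]
    - [0,0,0.55,0,0,0]

```text
clock: 6.1
tcp_pos: [0.5082, 0.2774, 0.0618]
orientation: [-0.26, 3.131, -0.001]
contact_force: [-0.1, 0.3, 0.9]
grip_width: 0.0854
gripper_force: 0.0
```

```bash
python3 - <<'E'
from h import *
f=r.grab_frame("scene");g=r.grab_frame("top")
a=cv2.resize(f["pixels"][120:220,280:400,::-1],None,fx=3.3,fy=4);b=cv2.resize(g["pixels"][160:260,210:310,::-1],None,fx=4,fy=4)
cv2.imwrite("pics/c3.png",np.hstack([a,b]))
go((.506,.282,.003),100)
E
```

```text
t 6.2 tcp [0.509  0.2789 0.0637] yaw 99.57 gap 0.0854 -> [0.0107, 0.0138, 0.2429, 0.0007, 0.0023, -0.0048] F [-0.6  1.   0.5]
```

View pics/c3.png

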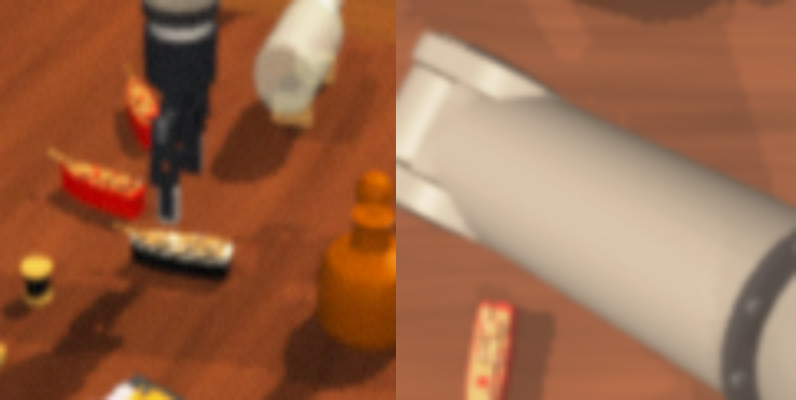

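```bash
python3 - <<'E'
from h import *
f=r.grab_frame("scene")
o=r.get_obs();p=o["tcp_pos"];y=np.radians(100);Y=np.array([np.cos(y),np.sin(y),0])
for s in(-1,1): print(proj(f,p+s*.043*Y+[0,0,.013]))
S=np.array([.5032,.2818,0]);x=np.array([np.cos(np.radians(-170)),np.sin(np.radians(-170)),0])
print("model stem/transom/side tops",[proj(f,S+v).round(1).tolist() for v in(x*.055+[0,0,.026],-x*.055+[0,0,.026],-x*.055+[0,0,0],x*.075+[0,0,.032])])
for t in["schooner"]:
  for d in r.outline_of(f,t)[:2]: print(d["conf"],d["rect"])
go((.506,.282,.003),100)
E
```

```text
[331.46521248 174.19688796]
[338.02427336 162.78394929]
model stem/transom/side tops [[319.0, 178.3], [348.7, 182.3], [348.6, 188.6], [313.7, 176.1]]
0.71 [298.3, 158.6, 23.9, 16.4]
0.58 [320.2, 175.6, 28.4, 14.2]
t 6.3 tcp [0.5088 0.2791 0.0637] yaw 99.6 gap 0.0852 -> [0.0099, 0.0131, 0.2428, 0.0007, 0.0024, -0.0044] F [0.3 0.2 0.3]
```

Emit:
apply_moves:
  rows:
    - [0.01,0.013,0.12,0,0,0]
    - [0.01,0.013,0.23,0,0,0]
    - [0.01,0.013,0.23,0,0,0]
    - [0.01,0.013,0.23,0,0,0]

```text
clock: 6.8
tcp_pos: [0.5051, 0.2819, 0.0055]
orientation: [-0.264, 3.128, 0.002]
contact_force: [-0.2, 0.2, 0.3]
grip_width: 0.0855
gripper_force: 0.0
```

```bash
python3 -c "
from h import *
go((.506,.282,.004),100)"
```

```text
t 6.8 tcp [0.5051 0.2819 0.0055] yaw 99.64 gap 0.0855 -> [-0.0036, -0.0001, 0.0059, 0.0006, 0.0014, -0.004] F [-0.2  0.2  0.3]
```

Emit:
apply_moves:
  rows:
    - [0,0,0,0,0,0]
    - [0,0,0,0,0,0]
    - [0,0,0,0,0,0]
    - [0,0,0,0,0,0]
    - [0,0,0,0,0,0]
  claw: 0
  newtons: 25

```text
clock: 7.42
tcp_pos: [0.5044, 0.2813, 0.0042]
orientation: [-0.264, 3.13, 0.0]
contact_force: [-0.2, -1.5, 6.1]
grip_width: 0.0275
gripper_force: 26.1
```

Emit:
apply_moves:
  rows:
    - [0,0,0,0,0,0]
    - [0,0,0,0,0,0]
    - [0,0,0,0,0,0]

```text
clock: 7.8
tcp_pos: [0.5044, 0.2812, 0.0042]
orientation: [-0.264, 3.13, -0.0]
contact_force: [-0.7, -0.9, 5.9]
grip_width: 0.0268
gripper_force: 26.1
```

Emit:
apply_moves:
  rows:
    - [0,0,-0.05,0,0,0]
    - [0,0,-0.3,0,0,0]
    - [0,0,-0.5,0,0,0]
    - [0,0,-0.6,0,0,0]
    - [0,0,-0.6,0,0,0]

```text
clock: 8.43
tcp_pos: [0.5051, 0.2819, 0.1562]
orientation: [-0.264, 3.127, 0.002]
contact_force: [0.1, 1.1, -0.7]
grip_width: 0.0272
gripper_force: 25.3
```

```bash
python3 -c "
from h import *
go((.56,.11,.15),50)"
```

```text
t 8.43 tcp [0.5051 0.2819 0.1562] yaw 99.65 gap 0.0272 -> [-0.1012, -0.7149, 0.0243, 0.0018, 0.0021, 0.5516] F [ 0.1  1.1 -0.7]
```

Emit:
apply_moves:
  rows:
    - [-0.02,-0.14,0,0,0,0.11]
    - [-0.04,-0.29,0,0,0,0.22]
    - [-0.06,-0.43,0,0,0,0.33]
    - [-0.08,-0.57,0,0,0,0.44]
    - [-0.1,-0.71,0.02,0,0,0.55]

```text
clock: 9.05
tcp_pos: [0.558, 0.1089, 0.1476]
orientation: [-1.078, -2.949, 0.002]
contact_force: [-0.1, -0.1, -1.9]
grip_width: 0.0275
gripper_force: 25.3
```

```bash
python3 -c "
from h import *
go((.593,-.055,.13),10)"
```

```text
t 9.05 tcp [0.558  0.1089 0.1476] yaw 49.83 gap 0.0275 -> [-0.5298, -0.4107, 0.0705, -0.0011, -0.0003, 0.4426] F [-0.1 -0.1 -1.9]
```

Emit:
apply_moves:
  rows:
    - [-0.11,-0.08,0,0,0,0.11]
    - [-0.22,-0.16,0.02,0,0,0.22]
    - [-0.35,-0.26,0.05,0,0,0.33]
    - [-0.46,-0.35,0.07,0,0,0.44]
    - [-0.53,-0.41,0.07,0,0,0.44]

```text
clock: 9.68
tcp_pos: [0.5932, -0.0556, 0.1291]
orientation: [-2.011, -2.411, 0.005]
contact_force: [1.0, 0.7, -1.1]
grip_width: 0.0273
gripper_force: 25.3
```

```bash
python3 -c "
from h import *
go((.593,-.060,.12),-12.1)"
```

```text
t 9.68 tcp [ 0.5932 -0.0556  0.1291] yaw 10.34 gap 0.0273 -> [-0.017, -0.0039, 0.0366, -0.0024, 0.0006, 0.2493] F [ 1.   0.7 -1.1]
```

Emit:
apply_moves:
  rows:
    - [-0.01,0,0.02,0,0,0.1]
    - [-0.017,-0.004,0.036,0,0,0.2]
    - [-0.017,-0.004,0.036,0,0,0.25]
    - [-0.017,-0.004,0.036,0,0,0.25]
    - [-0.017,-0.004,0.036,0,0,0.25]

```text
clock: 10.3
tcp_pos: [0.5939, -0.0575, 0.1216]
orientation: [-2.438, -1.98, 0.002]
contact_force: [-0.4, 0.3, -1.0]
grip_width: 0.0279
gripper_force: 25.3
```

```bash
python3 - <<'E'
from h import *
f=r.grab_frame("scene");g=r.grab_frame("top")
print(proj(f,(.6,-.05,.09)),proj(g,(.6,-.05,.09)))
a=cv2.resize(f["pixels"][175:275,250:370,::-1],None,fx=4.8,fy=4.8,interpolation=cv2.INTER_CUBIC)
cv2.imwrite("pics/c4.png",a)
for n,q in(("scene",f),("top",g)):
  for t in["schooner","stem","transom","stop_slot","jaw_face"]:
    print(n,t,[(round(d["conf"],2),np.round(d["point"],1).tolist()) for d in r.landmark_of(q,t)[:3]])
go((.593,-.060,.12),-12.1)
E
```

```text
[314.01534562 221.03713153] [362.20365448 175.79324677]
scene schooner [(0.78, [310.2, 214.6]), (0.6, [321.7, 152.8])]
scene stem [(0.49, [325.7, 202.1])]
scene transom [(0.67, [301.1, 221.3]), (0.6, [325.2, 153.7]), (0.45, [292.2, 190.5])]
scene stop_slot [(0.69, [323.4, 226.1]), (0.6, [266.4, 221.7]), (0.5, [390.5, 197.9])]
scene jaw_face []
top schooner [(0.78, [233.7, 255.9]), (0.59, [361.5, 178.0]), (0.33, [415.2, 188.8])]
top stem [(0.8, [229.9, 269.5]), (0.56, [346.3, 168.5]), (0.52, [168.1, 271.4])]
top transom [(0.6, [191.3, 249.8]), (0.57, [236.0, 233.6])]
top stop_slot [(0.75, [340.6, 174.4]), (0.69, [371.7, 187.5])]
top jaw_face []
t 10.9 tcp [ 0.5944 -0.0576  0.1223] yaw -11.95 gap 0.0273 -> [-0.0105, -0.0035, 0.0094, 0.0001, -0.0, 0.0017] F [-0.2  0.8 -1. ]
```

View pics/c4.png

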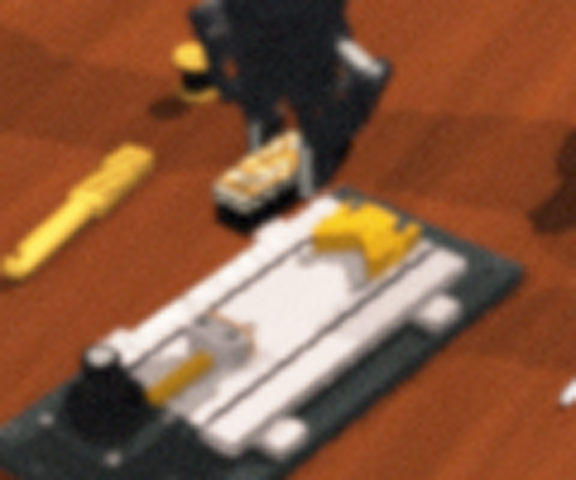

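The crop shows the black hull held upright above the stage, stern near px (298,216) and bow hidden behind the gripper towards the V-stop at px (325,226). Next I check the stern against the model, along with the jaw face and V edges.

```bash
python3 - <<'E'
from h import *
f=r.grab_frame("scene");g=r.grab_frame("top")
yh=np.array([.2096,.9778,0]);xh=np.array([.9778,-.2096,0]);O=np.array([.5883,-.0845,0])
p=np.array(r.get_obs()["tcp_pos"])
c1=lambda x,y:(240+x/4.5-.4,165+y/4.5-.4)
for n,q in(("cork",c1(265,347)),("corkL",c1(248,333)),("corkR",c1(283,360))):
    w=atz(f,q,.058)-O;print(n,w@yh,w@xh)
T=p-.0539*yh; z0=p[2]-.0042
for s in(-1,1):
  for z in(0,.026): print("transom corner",s,z,((proj(f,T+s*.0115*xh+[0,0,z0+z-p[2]])-[250,175])*4.8).round(0))
# V profiles in scene & top image of model apex/tips at apex y=88
for n,P in(("apex",[0,.088]),("tipL",[-.021,.067]),("tipR",[.021,.067])):
    W=O+P[0]*xh+P[1]*yh+[0,0,.054];print(n,((proj(f,W)-[240,165])*4.5).round(0),((proj(g,W)-[240,130])*4).round(0))
E
```

```text
cork -0.03270496918978279 0.004041535241730318
corkL -0.02860415714317405 -0.01380952325879075
corkR -0.03560584733945879 0.021382899396008008
transom corner -1 0 [215. 222.]
transom corner -1 0.026 [213. 184.]
transom corner 1 0 [246. 236.]
transom corner 1 0.026 [244. 198.]
apex [380. 258.] [419. 183.]
tipL [335. 262.] [440. 214.]
tipR [385. 285.] [451. 162.]
```

Emit:
apply_moves:
  rows:
    - [0,0,0.06,0,0,0]
    - [0,0,0.14,0,0,0]
    - [0,0,0.21,0,0,0]
    - [0,0,0.21,0,0,0]
    - [0,0,0.21,0,0,0]

```text
clock: 11.62
tcp_pos: [0.5946, -0.0575, 0.0698]
orientation: [-2.44, -1.978, -0.0]
contact_force: [0.6, -0.4, -1.7]
grip_width: 0.0272
gripper_force: 25.3
```

```bash
python3 -c "
from h import *
go((.594,-.058,.048),-12.1)"
```

```text
t 11.62 tcp [ 0.5946 -0.0575  0.0698] yaw -11.94 gap 0.0272 -> [-0.0023, -0.002, 0.0871, 0.0, -0.0001, 0.0017] F [ 0.6 -0.4 -1.7]
```

Emit:
apply_moves:
  rows:
    - [0,0,0.02,0,0,0]
    - [0,0,0.04,0,0,0]
    - [0,0,0.06,0,0,0]
    - [0,0,0.06,0,0,0]

```text
clock: 12.12
tcp_pos: [0.594, -0.0576, 0.0543]
orientation: [-2.44, -1.978, 0.001]
contact_force: [-0.7, 0.1, -1.3]
grip_width: 0.0277
gripper_force: 25.3
```

Emit:
apply_moves:
  rows:
    - [-0.001,-0.002,0.015,0,0,0]
    - [-0.001,-0.002,0.03,0,0,0]
    - [-0.001,-0.002,0.04,0,0,0]
    - [-0.001,-0.002,0.04,0,0,0]

```text
clock: 12.62
tcp_pos: [0.5937, -0.0578, 0.0445]
orientation: [-2.44, -1.978, 0.001]
contact_force: [-0.0, -0.3, -0.2]
grip_width: 0.0276
gripper_force: 25.3
```

Emit:
apply_moves:
  rows:
    - [0,0,0.004,0,0,0]
    - [0,0,0.007,0,0,0]
    - [0,0,0.007,0,0,0]

```text
clock: 13.0
tcp_pos: [0.5938, -0.0578, 0.043]
orientation: [-2.441, -1.978, 0.0]
contact_force: [-0.3, 0.1, -1.5]
grip_width: 0.0275
gripper_force: 25.3
```

Emit:
apply_moves:
  rows:
    - [0,0,0.004,0,0,0]
    - [0,0,0.006,0,0,0]
    - [0,0,0.006,0,0,0]

```text
clock: 13.38
tcp_pos: [0.594, -0.0578, 0.0422]
orientation: [2.44, 1.978, 0.0]
contact_force: [-1.4, -0.9, 6.0]
grip_width: 0.0278
gripper_force: 26.1
```

Emit:
apply_moves:
  rows:
    - [0,0,-0.004,0,0,0]
    - [0,0,-0.004,0,0,0]
    - [0,0,-0.004,0,0,0]
    - [0,0,-0.004,0,0,0]
  claw: 0.65

```text
clock: 13.88
tcp_pos: [0.5938, -0.0578, 0.0424]
orientation: [-2.441, -1.978, 0.0]
contact_force: [0.1, -0.9, -0.2]
grip_width: 0.0552
gripper_force: 0.0
```

Emit:
apply_moves:
  rows:
    - [0,0,-0.05,0,0,0]
    - [0,0,-0.2,0,0,0]
    - [0,0,-0.4,0,0,0]
    - [0,0,-0.48,0,0,0]
    - [0,0,-0.48,0,0,0]

```text
clock: 14.5
tcp_pos: [0.5953, -0.0578, 0.1652]
orientation: [2.438, 1.976, 0.005]
contact_force: [-0.3, 0.5, 0.2]
grip_width: 0.0558
gripper_force: 0.0
```

```bash
python3 - <<'E'
from h import *
go((.56,-.2155,.16),-12.1)
E
```

```text
t 14.5 tcp [ 0.5953 -0.0578  0.1652] yaw -11.96 gap 0.0558 -> [-0.6466, -0.0075, 0.0205, 0.003, -0.0004, 0.0016] F [-0.3  0.5  0.2]
```

Emit:
apply_moves:
  rows:
    - [-0.2,0,0,0,0,-0.11]
    - [-0.4,0,0,0,0,-0.22]
    - [-0.6,0,0,0,0,-0.33]
    - [-0.645,-0.008,0,0,0,-0.44]
    - [-0.645,-0.008,0,0,0,-0.55]
  claw: 0.7

```text
clock: 15.12
tcp_pos: [0.5569, -0.217, 0.1612]
orientation: [-1.384, -2.818, 0.001]
contact_force: [0.4, 0.4, 0.2]
grip_width: 0.0597
gripper_force: 0.0
```

```bash
python3 - <<'E'
from h import *
f=r.grab_frame("scene")
save(f,"c5.png",(250,175,120,100),4.8)
yh=np.array([.2096,.9778,0]);xh=np.array([.9778,-.2096,0]);O=np.array([.5883,-.0845,0])
for n,v in(("stemtop",(0,.0833,.064)),("transTopL",(-.0115,-.0267,.064)),("transTopR",(.0115,-.0267,.064)),("knob",(0,-.134,.097))):
    print(n,((proj(f,O+v[0]*xh+v[1]*yh+[0,0,v[2]])-[250,175])*4.8).round(0))
go((.56,-.2155,.12),76)
E
```

```text
stemtop [352. 218.]
transTopL [219. 297.]
transTopR [249. 312.]
knob [100. 352.]
t 15.18 tcp [ 0.5572 -0.2161  0.1612] yaw 38.14 gap 0.0596 -> [-0.0053, 0.0104, 0.1647, -0.0005, -0.0014, -0.4206] F [0.3 1.3 0.1]
```

View pics/c5.png

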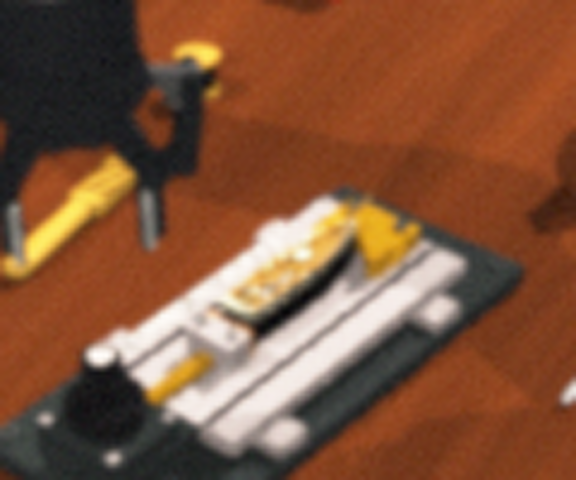

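The hull stands upright between jaw and V-stop (crop stern about (235,305), stem about (350,220)). The knob's white top is at crop (100,352), as modelled.

Emit:
apply_moves:
  rows:
    - [-0.005,0.01,0,0,0,-0.11]
    - [-0.005,0.01,0,0,0,-0.22]
    - [-0.005,0.01,0.05,0,0,-0.33]
    - [-0.005,0.01,0.12,0,0,-0.42]
    - [-0.005,0.01,0.16,0,0,-0.42]

```text
clock: 15.8
tcp_pos: [0.5603, -0.2141, 0.1208]
orientation: [-0.405, -3.113, -0.002]
contact_force: [0.2, 0.5, -0.2]
grip_width: 0.0599
gripper_force: 0.0
```

```bash
cat >> h.py <<'E'
def mz(n=6):
    M=[];F=[]
    for _ in range(n):
        r.grab_frame("scene");o=r.get_obs();M.append(o["moment"]);F.append(o["contact_force"])
    M=np.array(M);F=np.array(F);print("M",M.mean(0).round(4),"sd",M.std(0).round(4),"F",F.mean(0).round(2),"sd",F.std(0).round(2))
E
python3 - <<'E'
from h import *
mz()
go((.56,-.2155,.0765),76)
E
```

```text
M [ 0.0074  0.0176 -0.0171] sd [0.016  0.0353 0.0369] F [-0.11  0.25  0.22] sd [0.43 0.47 0.45]
t 16.1 tcp [ 0.5618 -0.2145  0.1232] yaw 75.28 gap 0.0598 -> [0.006, -0.0056, 0.1866, -0.0001, 0.0006, -0.008] F [0.  0.8 0.4]
```

Emit:
apply_moves:
  rows:
    - [0.006,-0.006,0.06,0,0,0]
    - [0.006,-0.006,0.12,0,0,0]
    - [0.006,-0.006,0.18,0,0,0]
    - [0.006,-0.006,0.18,0,0,0]

```text
clock: 16.6
tcp_pos: [0.5582, -0.2153, 0.0757]
orientation: [-0.4, -3.113, -0.001]
contact_force: [-0.3, 0.3, 0.4]
grip_width: 0.0597
gripper_force: 0.0
```

```bash
cat >> h.py <<'E'
def st(n=4):
    T=[];F=[];M=[]
    for _ in range(n):
        g=r.grab_frame("top");o=r.get_obs();T.append(o["tau"][6]);F.append(o["contact_force"]);M.append(o["moment"][2])
    print("tau7",np.round(T,4),"Mz",np.mean(M).round(3),"F",np.mean(F,0).round(2),"q7",o["joints"][6].round(3))
E
python3 - <<'E'
from h import *
st()
go((.56,-.2155,.0765),76)
E
```

```text
tau7 [-0.0287 -0.0098 -0.003  -0.0007] Mz 0.006 F [ 0.08 -0.24  0.02] q7 1.223
t 16.8 tcp [ 0.5599 -0.2157  0.078 ] yaw 75.35 gap 0.0599 -> [-0.0, 0.0007, 0.0061, 0.0, 0.0006, -0.0072] F [ 0.5 -0.8 -0.1]
```

Emit:
apply_moves:
  rows:
    - [0,0,0.006,0,0,0]
    - [0,0,0.006,0,0,0]
    - [0,0,0.006,0,0,0]
    - [0,0,0.006,0,0,0]
    - [0,0,0.006,0,0,0]
  claw: 0
  newtons: 25

```text
clock: 17.42
tcp_pos: [0.5591, -0.2175, 0.0765]
orientation: [-0.403, -3.116, 0.003]
contact_force: [-2.9, -4.2, 3.8]
grip_width: 0.0209
gripper_force: 26.1
```

```bash
python3 - <<'E'
from h import *
st(6)
go((.56,-.2155,.0765),60)
E
```

```text
tau7 [-0.0033 -0.0032 -0.0033 -0.0033 -0.0033 -0.0033] Mz -0.009 F [-2.76 -5.13  4.73] q7 1.221
t 17.73 tcp [ 0.5591 -0.2175  0.0765] yaw 75.27 gap 0.0212 -> [-0.0015, 0.0087, 0.0001, -0.0014, 0.0004, 0.1697] F [-2.7 -4.3  4.5]
```

Emit:
apply_moves:
  rows:
    - [0.002,-0.008,-0.003,0,0,0]
    - [0.002,-0.008,-0.003,0,0,0]

```text
clock: 17.98
tcp_pos: [0.559, -0.2175, 0.0767]
orientation: [0.4, 3.115, 0.001]
contact_force: [2.0, -3.3, -4.2]
grip_width: 0.021
gripper_force: 25.4
```

```bash
python3 - <<'E'
from h import *
st(4)
go((.5592,-.2178,.0765),60)
E
```

```text
tau7 [0.0486 0.0429 0.0404 0.0384] Mz -0.031 F [ 3.77 -3.08 -5.44] q7 1.225
t 18.18 tcp [ 0.5589 -0.2176  0.0767] yaw 75.35 gap 0.0214 -> [-0.0012, -0.0007, 0.0007, 0.0003, 0.0006, 0.1706] F [ 4.9 -3.8 -6.5]
```

Emit:
apply_moves:
  rows:
    - [-0.001,-0.004,0.0015,0,0,0]
    - [-0.001,-0.004,0.0015,0,0,0]

```text
clock: 18.42
tcp_pos: [0.559, -0.2176, 0.0766]
orientation: [0.399, 3.115, 0.001]
contact_force: [4.1, 0.4, -3.4]
grip_width: 0.0209
gripper_force: 25.5
```

```bash
python3 - <<'E'
from h import *
st(4)
go((.5590,-.2176,.0767),60)
E
```

```text
tau7 [0.0497 0.0466 0.0446 0.0428] Mz -0.051 F [ 4.27  0.99 -2.25] q7 1.227
t 18.62 tcp [ 0.559  -0.2176  0.0766] yaw 75.39 gap 0.021 -> [-0.0, 0.0001, -0.0002, 0.0007, 0.0004, 0.171] F [ 4.6  1.4 -2.4]
```

Emit:
apply_moves:
  rows:
    - [-0.001,0,0.0005,0,0,0.055]
    - [-0.001,0,0.0005,0,0,0.11]
    - [-0.001,0,0.0005,0,0,0.165]
    - [-0.001,0,0.0005,0,0,0.22]
    - [-0.001,0,0.0005,0,0,0.22]

```text
clock: 19.25
tcp_pos: [0.5593, -0.217, 0.0766]
orientation: [0.928, 3.001, 0.002]
contact_force: [4.6, 3.6, -0.6]
grip_width: 0.0207
gripper_force: 25.6
```

```bash
python3 - <<'E'
from h import *
st(4)
go((.5590,-.2176,.0767),40)
g=r.grab_frame("top");f=r.grab_frame("scene")
print([(d["conf"],d["point"]) for d in r.landmark_of(f,"lower_mark")[:2]])
E
```

```text
tau7 [-0.0409  0.0306  0.0461  0.0478] Mz -0.076 F [ 4.01  3.7  -0.18] q7 0.933
t 19.45 tcp [ 0.5593 -0.2169  0.0766] yaw 55.69 gap 0.0209 -> [-0.0006, -0.0028, -0.0004, 0.0011, -0.0002, 0.1744] F [3.8 3.8 0.1]
[(0.58, [270.3, 251.8])]
```

Emit:
apply_moves:
  rows:
    - [-0.0005,0.0015,0,0,0,0.055]
    - [-0.0005,0.0015,0,0,0,0.11]
    - [-0.0005,0.0015,0,0,0,0.165]
    - [-0.0005,0.0015,0,0,0,0.22]

```text
clock: 20.1
tcp_pos: [0.5598, -0.2164, 0.0766]
orientation: [1.432, 2.796, 0.003]
contact_force: [4.6, 4.2, -1.0]
grip_width: 0.0208
gripper_force: 25.6
```

```bash
python3 - <<'E'
from h import *
st(5)
go((.5592,-.2172,.0767),40)
E
```

```text
tau7 [ 0.11   -0.4805 -0.1157  0.0088  0.0382] Mz -0.033 F [ 4.19  3.87 -1.23] q7 0.638
t 20.35 tcp [ 0.5598 -0.2164  0.0766] yaw 35.91 gap 0.0208 -> [-0.0011, -0.0039, -0.0004, 0.0013, -0.0004, -0.0454] F [ 4.   4.3 -0.8]
```

Emit:
apply_moves:
  rows:
    - [0,0.002,0,0,0,0.011]
    - [0,0.002,0,0,0,0.022]
    - [0,0.002,0,0,0,0.033]
    - [0,0.002,0,0,0,0.044]
    - [0,0.002,0,0,0,0.05]

```text
clock: 20.98
tcp_pos: [0.56, -0.2163, 0.0766]
orientation: [-1.538, -2.739, -0.003]
contact_force: [4.1, 4.7, -1.2]
grip_width: 0.0213
gripper_force: 25.7
```

```bash
python3 - <<'E'
from h import *
o=r.get_obs();print(o["tau"][6],o["moment"][2])
st(4)
go((.5598,-.2164,.0767),30)
f=r.grab_frame("scene");save(f,"c6.png",(250,205,100,80),5)
E
```

```text
-0.018576291622594 0.06520132612749538
tau7 [-0.0493 -0.0852 -0.044  -0.0312] Mz 0.037 F [ 3.69  4.5  -0.12] q7 0.57
t 21.18 tcp [ 0.56   -0.2163  0.0766] yaw 31.37 gap 0.021 -> [0.0001, -0.0007, -0.0005, 0.0009, -0.0007, 0.0152] F [ 4.1  4.1 -0.1]
```

View pics/c6.png

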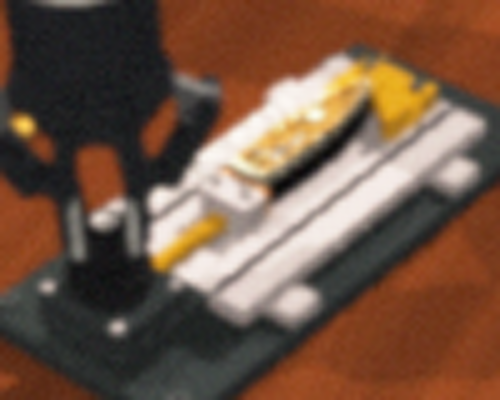

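The crop shows both fingers on the upper knob at (105,235) and the jaw now up at the hull's stern at (250,190). I keep turning slowly and watch the torque.

Emit:
apply_moves:
  rows:
    - [0,0,0,0,0,0.011]
    - [0,0,0,0,0,0.022]
    - [0,0,0,0,0,0.033]
    - [0,0,0,0,0,0.044]
    - [0,0,0,0,0,0.05]

```text
clock: 21.85
tcp_pos: [0.5601, -0.2162, 0.0766]
orientation: [-1.645, -2.677, -0.003]
contact_force: [5.2, 4.2, 0.5]
grip_width: 0.0208
gripper_force: 25.7
```

```bash
python3 - <<'E'
from h import *
o=r.get_obs();print(o["tau"][6],o["moment"][2])
st(6)
go((.5598,-.2164,.0767),30)
E
```

```text
-0.021892156801186502 0.10415676594293574
tau7 [-0.0521 -0.0839 -0.0434 -0.0309 -0.0282 -0.0281] Mz 0.03 F [ 3.88  4.69 -0.28] q7 0.504
t 22.15 tcp [ 0.5601 -0.2162  0.0766] yaw 26.87 gap 0.021 -> [0.0001, -0.0015, -0.0004, 0.0011, -0.0006, -0.0347] F [4.  5.2 0.4]
```

Emit:
apply_moves:
  rows:
    - [0,0,0,0,0,0.011]
    - [0,0,0,0,0,0.022]
    - [0,0,0,0,0,0.033]
    - [0,0,0,0,0,0.044]
    - [0,0,0,0,0,0.05]

```text
clock: 22.78
tcp_pos: [0.5603, -0.2162, 0.0766]
orientation: [1.748, 2.61, 0.003]
contact_force: [5.5, 4.8, -1.8]
grip_width: 0.0212
gripper_force: 25.7
```

```bash
python3 - <<'E'
from h import *
o=r.get_obs();print(o["tau"][6],o["moment"][2])
st(6)
go((.5598,-.2164,.0767),20)
E
```

```text
-0.022435435093939304 0.014963720770294828
tau7 [-0.0527 -0.085  -0.0443 -0.0318 -0.0292 -0.029 ] Mz 0.04 F [ 4.27  4.74 -1.14] q7 0.437
t 23.07 tcp [ 0.5603 -0.2162  0.0766] yaw 22.38 gap 0.0212 -> [-0.0001, -0.0021, -0.0005, 0.0012, -0.0008, 0.0264] F [5.  4.4 0. ]
```

Emit:
apply_moves:
  rows:
    - [0,0,0,0,0,0.011]
    - [0,0,0,0,0,0.022]
    - [0,0,0,0,0,0.033]
    - [0,0,0,0,0,0.044]
    - [0,0,0,0,0,0.05]

```text
clock: 23.7
tcp_pos: [0.5605, -0.2161, 0.0766]
orientation: [1.849, 2.539, 0.004]
contact_force: [4.5, 4.8, -1.5]
grip_width: 0.0211
gripper_force: 25.6
```

```bash
python3 - <<'E'
from h import *
o=r.get_obs();print(o["tau"][6],o["moment"][2])
st(6)
go((.5598,-.2164,.0767),20)
E
```

```text
-0.022928043035790324 0.10166301729041848
tau7 [-0.0532 -0.0858 -0.0452 -0.0326 -0.0301 -0.0299] Mz 0.049 F [ 4.98  4.82 -1.01] q7 0.371
t 24.0 tcp [ 0.5604 -0.2161  0.0766] yaw 17.88 gap 0.0209 -> [-0.0002, -0.0027, -0.0004, 0.0013, -0.0007, -0.0235] F [ 4.5  4.  -0.7]
```

Emit:
apply_moves:
  rows:
    - [0,0,0,0,0,0.011]
    - [0,0,0,0,0,0.022]
    - [0,0,0,0,0,0.033]
    - [0,0,0,0,0,0.044]
    - [0,0,0,0,0,0.05]

```text
clock: 24.62
tcp_pos: [0.5606, -0.2161, 0.0766]
orientation: [1.947, 2.465, 0.004]
contact_force: [4.6, 5.4, -0.4]
grip_width: 0.0206
gripper_force: 25.6
```

```bash
python3 - <<'E'
from h import *
o=r.get_obs();print(o["tau"][6],o["moment"][2])
st(6)
go((.5598,-.2164,.0767),20)
E
```

```text
-0.024059631396085024 0.05818334954171287
tau7 [-0.0544 -0.0869 -0.0463 -0.0338 -0.0311 -0.031 ] Mz 0.036 F [ 5.56  4.99 -1.64] q7 0.304
t 24.93 tcp [ 0.5606 -0.2161  0.0766] yaw 13.39 gap 0.021 -> [-0.0005, -0.0035, -0.0003, 0.0015, -0.0008, -0.0735] F [ 5.3  4.4 -1.2]
```

Emit:
apply_moves:
  rows:
    - [0,0,0,0,0,0.011]
    - [0,0,0,0,0,0.022]
    - [0,0,0,0,0,0.033]
    - [0,0,0,0,0,0.044]
    - [0,0,0,0,0,0.05]

```text
clock: 25.55
tcp_pos: [0.5608, -0.216, 0.0766]
orientation: [2.042, 2.386, 0.004]
contact_force: [4.9, 5.0, -2.1]
grip_width: 0.0206
gripper_force: 25.6
```

```bash
python3 - <<'E'
from h import *
o=r.get_obs();print(o["tau"][6],o["moment"][2])
st(6)
go((.5598,-.2164,.0767),20)
E
```

```text
-0.027301304508000612 0.09283086617765572
tau7 [-0.0573 -0.09   -0.0494 -0.0368 -0.0343 -0.0341] Mz 0.037 F [ 5.74  4.86 -1.77] q7 0.238
t 25.85 tcp [ 0.5608 -0.216   0.0766] yaw 8.89 gap 0.0209 -> [-0.0009, -0.004, -0.0004, 0.0016, -0.0008, -0.1234] F [ 5.4  5.1 -1. ]
```

Emit:
apply_moves:
  rows:
    - [0.0006,0.0012,0,0,0,0.011]
    - [0.0006,0.0012,0,0,0,0.022]
    - [0.0006,0.0012,0,0,0,0.033]
    - [0.0006,0.0012,0,0,0,0.044]
    - [0.0006,0.0012,0,0,0,0.05]

```text
clock: 26.48
tcp_pos: [0.5609, -0.216, 0.0766]
orientation: [2.135, 2.304, 0.004]
contact_force: [5.9, 3.8, -2.3]
grip_width: 0.0211
gripper_force: 25.6
```

```bash
python3 - <<'E'
from h import *
o=r.get_obs();print(o["tau"][6],o["moment"][2])
st(6)
go((.5598,-.2164,.0767),0)
E
```

```text
-0.02608773938845843 0.03494187603174355
tau7 [-0.0568 -0.0891 -0.0485 -0.0361 -0.0334 -0.0332] Mz 0.043 F [ 5.39  4.29 -1.79] q7 0.171
t 26.77 tcp [ 0.561  -0.216   0.0766] yaw 4.38 gap 0.0205 -> [-0.0013, -0.0048, -0.0004, 0.0013, -0.001, 0.0487] F [ 5.   4.  -1.2]
```

Emit:
apply_moves:
  rows:
    - [0,0,0,0,0,0.011]
    - [0,0,0,0,0,0.022]
    - [0,0,0,0,0,0.033]
    - [0,0,0,0,0,0.044]
    - [0,0,0,0,0,0.05]

```text
clock: 27.4
tcp_pos: [0.5611, -0.216, 0.0766]
orientation: [2.224, 2.219, 0.004]
contact_force: [6.2, 4.5, -2.9]
grip_width: 0.0207
gripper_force: 25.5
```

```bash
python3 - <<'E'
from h import *
o=r.get_obs();print(o["tau"][6],o["moment"][2])
st(6)
go((.5598,-.2164,.0767),0)
f=r.grab_frame("scene");save(f,"c7.png",(260,200,100,80),5)
E
```

```text
-0.02640548686031252 0.1031392650984317
tau7 [-0.0566 -0.0884 -0.0479 -0.0354 -0.0329 -0.0327] Mz 0.047 F [ 6.28  4.28 -2.37] q7 0.105
t 27.7 tcp [ 0.5611 -0.216   0.0766] yaw -0.11 gap 0.0208 -> [-0.0016, -0.0053, -0.0003, 0.0015, -0.001, -0.0013] F [ 6.3  3.8 -2.6]
```

Emit:
apply_moves:
  rows:
    - [0.001,0.0015,0,0,0,0.011]
    - [0.001,0.0015,0,0,0,0.022]
    - [0.001,0.0015,0,0,0,0.033]
    - [0.001,0.0015,0,0,0,0.044]
    - [0.001,0.0015,0,0,0,0.05]

```text
clock: 28.38
tcp_pos: [0.5613, -0.216, 0.0766]
orientation: [2.309, 2.129, 0.004]
contact_force: [5.3, 4.0, -1.3]
grip_width: 0.0209
gripper_force: 25.6
```

```bash
python3 - <<'E'
from h import *
o=r.get_obs();print(o["tau"][6],o["moment"][2])
st(6)
go((.5598,-.2164,.0767),0)
E
```

```text
-0.03480746294371784 0.0965078828097115
tau7 [-0.0652 -0.0967 -0.0563 -0.0438 -0.0412 -0.0411] Mz 0.051 F [ 5.55  3.84 -1.78] q7 0.038
t 28.68 tcp [ 0.5613 -0.216   0.0766] yaw -4.63 gap 0.0211 -> [-0.002, -0.0057, -0.0003, 0.0012, -0.0009, -0.0514] F [ 5.5  4.4 -2.6]
```

Emit:
apply_moves:
  rows:
    - [0,0,0,0,0,0.011]
    - [0,0,0,0,0,0.022]
    - [0,0,0,0,0,0.033]
    - [0,0,0,0,0,0.044]
    - [0,0,0,0,0,0.05]

```text
clock: 29.3
tcp_pos: [0.5615, -0.2161, 0.0766]
orientation: [2.391, 2.037, 0.004]
contact_force: [5.3, 4.2, -3.4]
grip_width: 0.021
gripper_force: 25.5
```

```bash
python3 - <<'E'
from h import *
o=r.get_obs();print(o["tau"][6],o["moment"][2])
st(6)
go((.5598,-.2164,.0767),-20)
f=r.grab_frame("scene");save(f,"c8.png",(260,200,100,80),6)
E
```

```text
-0.05568873602896929 0.09167192176493685
tau7 [-0.086  -0.1173 -0.0769 -0.0646 -0.0619 -0.0618] Mz 0.045 F [ 6.02  3.95 -2.19] q7 -0.028
t 29.6 tcp [ 0.5615 -0.216   0.0766] yaw -9.12 gap 0.0209 -> [-0.0026, -0.0063, -0.0003, 0.0012, -0.0012, 0.1209] F [ 6.2  3.4 -1.6]
```

View pics/c8.png

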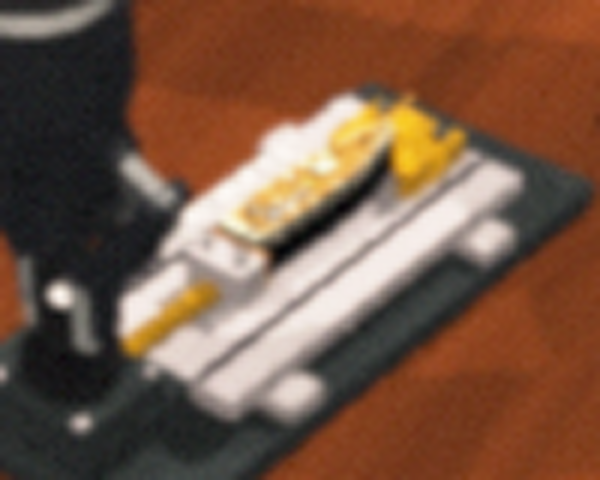

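The torque rise says the hull is seated and held at about 5 N; the picture shows the stern against the cork at (245,240) and the stem in the V at (395,145). One more small nudge.

Emit:
apply_moves:
  rows:
    - [0,0.001,0,0,0,0.008]
    - [0,0.001,0,0,0,0.017]
    - [0,0.001,0,0,0,0.017]

```text
clock: 30.02
tcp_pos: [0.5615, -0.216, 0.0766]
orientation: [2.418, 2.005, 0.004]
contact_force: [6.4, 3.8, -1.4]
grip_width: 0.0205
gripper_force: 25.6
```

```bash
python3 - <<'E'
from h import *
st(6)
go((.5598,-.2164,.0767),-20)
E
```

```text
tau7 [-0.0719 -0.0626 -0.0609 -0.0609 -0.061  -0.0611] Mz 0.087 F [ 5.59  4.46 -1.71] q7 -0.051
t 30.32 tcp [ 0.5616 -0.216   0.0766] yaw -10.65 gap 0.0212 -> [-0.0028, -0.0066, -0.0003, 0.001, -0.0012, 0.1039] F [ 4.8  3.9 -1.1]
```

Emit:
apply_moves:
  rows:
    - [0,0,0,0,0,0]
    - [0,0,0,0,0,0]
    - [0,0,0,0,0,0]
    - [0,0,0,0,0,0]
  claw: 0.6

```text
clock: 30.82
tcp_pos: [0.5599, -0.2179, 0.0762]
orientation: [-2.42, -2.002, 0.001]
contact_force: [-0.6, 0.4, -0.3]
grip_width: 0.0514
gripper_force: 0.0
```

Emit:
apply_moves:
  rows:
    - [0,0,-0.05,0,0,0]
    - [0,0,-0.2,0,0,0]
    - [0,0,-0.4,0,0,0]
    - [-0.3,-0.2,-0.5,0,0,0]
    - [-0.5,-0.4,-0.5,0,0,0]

```text
clock: 31.45
tcp_pos: [0.4693, -0.2999, 0.2009]
orientation: [2.415, 2.002, 0.003]
contact_force: [0.0, -2.1, -0.7]
grip_width: 0.0511
gripper_force: 0.0
```

Emit:
apply_moves:
  rows:
    - [-0.25,-0.1,0,0,0,0]
    - [-0.5,-0.2,0,0,0,0]
    - [-0.5,-0.2,0,0,0,0]

```text
clock: 31.82
tcp_pos: [0.3922, -0.4168, 0.1992]
orientation: [2.427, 1.992, -0.004]
contact_force: [0.3, 0.3, -0.1]
grip_width: 0.0513
gripper_force: 0.0
```

```bash
python3 - <<'E'
from h import *
f=r.grab_frame("scene");g=r.grab_frame("top")
a=cv2.resize(f["pixels"][195:285,245:365,::-1],None,fx=3.3,fy=4,interpolation=cv2.INTER_CUBIC);b=cv2.resize(g["pixels"][145:235,310:435,::-1],None,fx=3.2,fy=4,interpolation=cv2.INTER_CUBIC)
cv2.imwrite("pics/c9.png",np.hstack([a,b]))
c1=lambda P:(np.array(P)-[240,165])*4.5; c2=lambda P:(np.array(P)-[240,130])*4
for n,q in(("scene",f),("top",g)): print(n,[(round(d["conf"],2),np.round(d["point"],1)) for d in r.landmark_of(q,"lower_mark")[:2]])
E
```

```text
scene [(0.57, array([268.5, 251.5]))]
top [(0.53, array([410.3, 194.7])), (0.5, array([416.8, 187. ]))]
```

View pics/c9.png

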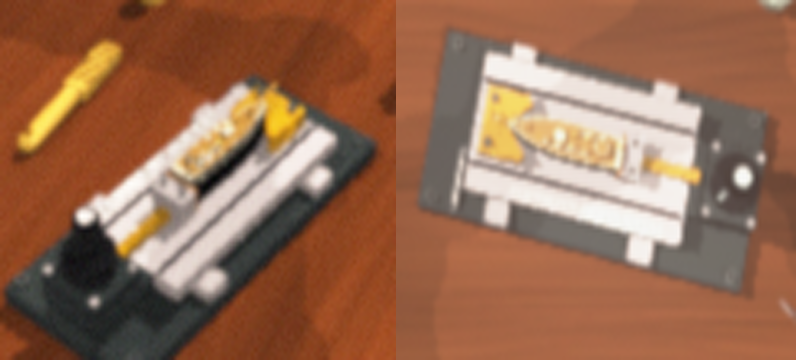

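The hull is seated straight between the cork (right crop about (625,155)) and the V (about (510,122)). The lower knob's mark, at top px (410,194), has not moved. The arm is clear, so I hand in.

```bash
python3 -c "
from bench import r
print(r.hand_in())"
```

```text
the job is handed in; nothing more can be done
None
```

The black schooner stands upright on the stage, bow in the V-stop and stern against the jaw, held at an estimated 5 to 6 N from the upper knob's torque; the lower knob's mark had not visibly moved, and the job is handed in.

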